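# Release the clamp key that was left latched

## Task

One of the four identical clamp keys on the grey control box has been left latched down, and all four must be up before the next board goes into the nest. With the fingertips, tap each of the four keys lightly, along the row from the robot's left to its right, to find the latched one; then press that one down all the way and let it spring up. Press none of the other keys in far enough to latch, and leave the things lying on and around the box where they are.

Things in the scene. Friction and masses are not known exactly. Their poses are not given: they have to be found in the camera images.
- box: grey control box, screwed to the bench, 90 x 300 x 60 mm high; the keys stand in one straight row along the middle of its flat lid. Origin: centre of its underside, on the bench; z up, x across the row (away from the robot, at up to 0.35 rad of yaw), y along the row towards the robot's left. Key centres lie at y = +72, +24, -24 and -72 mm, x = 0
- key_a: one of four identical round white push-push keys; the letters tell neither place in the row nor state. Cap 26 mm across, flat top, in a metal ring 37 mm across and 4 mm high. Origin: centre of the cap's top face, moving with the cap. Up: top 76 mm above the bench (16 mm above the lid). Latched: about 3.7 mm lower. Home, against the stop: 8 mm below up
- key_b: another of the four, as key_a. Of all four: an up key gives at about 2.6 N and then 0.65 N more per mm; let go before 6.5 mm it springs back up, pressed home (about 8 N) and let go it latches
- key_c: another of the four, as key_a
- key_d: another of the four, as key_a. Of all four: a latched key stands firm up to about 5 N and stays latched when tapped; pressed home (about 8 N), held there for a moment and let go, it springs fully up; pressed home again it would latch again
- loose_board: small loose green circuit board, 80 x 60 x 17 mm, lying in front of the box (robot's side); origin: centre of its underside; not part of the job
- parts_bin: open black parts bin, 72 x 100 x 36 mm, in front of the box; origin: centre of its underside; not part of the job
- driver: screwdriver with black handle, 160 mm long, 26 mm thick, lying behind the box; origin: under its middle; not part of the job
- bottle: small white squeeze bottle, 38 mm across, 95 mm tall, standing behind the box; origin: centre of its underside; not part of the job
- nest_post: loose cream plastic block, 36 x 36 x 48 mm, standing behind the box; origin: centre of its underside; not part of the job
- tape_roll: small paper tape roll, 42 mm across, 13 mm high, lying flat on the lid at the right-hand end of the row; origin: centre of its underside; not part of the job
- plug_housing: small white connector housing, 14 x 22 x 11 mm, on the lid at the left-hand end of the row; origin: centre of its underside; not part of the job

How it is judged:
On the way, in this order (a step that is already met when the one before it is completed fails the run):
1. the leftmost key of the row is tapped with the fingers (((y of key_a in the frame of box between 0.048 and 0.1 m and contact force between the fingers and key_a above 0.3 N) or (y of key_b in the frame of box between 0.048 and 0.1 m and contact force between the fingers and key_b above 0.3 N) or (y of key_c in the frame of box between 0.048 and 0.1 m and contact force between the fingers and key_c above 0.3 N) or (y of key_d in the frame of box between 0.048 and 0.1 m and contact force between the fingers and key_d above 0.3 N))), for 0.01 s.
2. the second key of the row is tapped with the fingers (((y of key_a in the frame of box between 0 and 0.048 m and contact force between the fingers and key_a above 0.3 N) or (y of key_b in the frame of box between 0 and 0.048 m and contact force between the fingers and key_b above 0.3 N) or (y of key_c in the frame of box between 0 and 0.048 m and contact force between the fingers and key_c above 0.3 N) or (y of key_d in the frame of box between 0 and 0.048 m and contact force between the fingers and key_d above 0.3 N))), for 0.01 s.
3. the third key of the row is tapped with the fingers (((y of key_a in the frame of box between -0.048 and 0 m and contact force between the fingers and key_a above 0.3 N) or (y of key_b in the frame of box between -0.048 and 0 m and contact force between the fingers and key_b above 0.3 N) or (y of key_c in the frame of box between -0.048 and 0 m and contact force between the fingers and key_c above 0.3 N) or (y of key_d in the frame of box between -0.048 and 0 m and contact force between the fingers and key_d above 0.3 N))), for 0.01 s.
4. the rightmost key of the row is tapped with the fingers (((y of key_a in the frame of box between -0.1 and -0.048 m and contact force between the fingers and key_a above 0.3 N) or (y of key_b in the frame of box between -0.1 and -0.048 m and contact force between the fingers and key_b above 0.3 N) or (y of key_c in the frame of box between -0.1 and -0.048 m and contact force between the fingers and key_c above 0.3 N) or (y of key_d in the frame of box between -0.1 and -0.048 m and contact force between the fingers and key_d above 0.3 N))), for 0.01 s.
5. then the latched key is pressed home (at least 6.5 mm below the up height) (z of key_c in the frame of box below 0.0695 m), for 0.02 s.
At the end, for the whole second after the job is handed in: All four keys are up: the top of every cap is less than 1.5 mm below the fully up height (76 mm above the bench) (z of each of key_a, key_b, key_c, key_d in the frame of box above 0.0745 m); the robot touches nothing.
It fails at once if a key that was up is pressed in more than 6 mm (z of any of key_a, key_b, key_d in the frame of box below 0.07 m).
It fails at once if a loose thing on or around the box is lifted, carried or pushed more than 15 mm (distance of any of loose_board, parts_bin, driver, bottle, nest_post, tape_roll, plug_housing from where it was at the start of the episode above 0.015 m).
It also fails if it takes over 51 s, if anything falls off the work surface, if the arm or the gripper's body presses on something with over 40 N, if the wrist force passes 120 N, or if a joint passes its speed limit or range.

## Robot

A 6-joint arm with a two-finger parallel gripper is mounted at the origin on the work surface. World frame = base frame: x ahead of the robot, y to its left, z up, the work surface at z = 0. Lengths are in m, angles in rad, forces in N, time in s.
With the tool pointing down it reaches from about 0.3 to 0.875 m from the base axis. Payload 6.4 kg.
Tool frame: the origin (TCP) lies midway between the tips of the shut fingers; the grasp point (between the pads) lies 19 mm behind it; y points along the fingers, x is the direction in which the jaws open and shut, and the axes are right-handed (so a half turn about y gives the same grasp; the last joint's range is limited). The gripper opens to 88 mm and grips with 3 to 60 N. Pads are 18 mm wide; open, the fingers measure 123 mm over their backs; the gripper's body (75 mm by 187 mm) begins 45 mm behind the grasp point.
Start: joints at [-1.424, 0.181, 1.607, -0, 1.354, -0.206], TCP at [0.199, -0.54, 0.239] pointing down, gripper open.
Joint ranges: [-2.99, 2.99], [-0.89, 2.07], [0.3, 2.58], [-1.14, 4.28], [0, 2.63], [-3.12, 3.12]. Speed limits (rad/s): [2.57, 2.57, 3.01, 3.14, 3.14, 3.14].

## Interface

Orientations are given as a unit quaternion [w, x, y, z].
In Python, from workcell import * gives the robot as it stands.
- The arm moves only by the tool servo_tool, never from a script. Its argument "steps" is a list of rows, each a list of 5 numbers: the finger opening in m, from 0 to 0.0881, then the shift along the tool's x, y, z in m, then the turn about the tool's y in rad. In form: [[claw, x, y, z, roll], ...]. A call has 1 to 8 rows; each row shifts and turns the commanded pose from where the row before left it, along the tool's axes as they then stand; what a row does not reach is not made up. A row lasts 1/8 s, in which the tool goes at most 62.5 mm and 10.7 degrees, less where a joint would pass 70% of its speed; a pose out of reach is approached as far as the arm can. A call with a gripper value outside its range is refused whole. The fingers move at their own pace and stop on an object; "grip_force" is the grip in N (left out, the last holds). Time passes only in rows, so rows that do not move let the fingers close. It gives the time, the measured TCP pose, the force and the opening at its end, in the units of the state.
- read_state(): the state, without advancing time (a new reading comes with each control period).
- camera(name): name is "scene" or "top" or "wrist"; returns a dict with "img" (384x512x3 uint8, red, green, blue), "fovy" (degrees; the focal length in pixels is half the picture's height over the tangent of half this angle, whatever the lens; pixels are square), "cx", "cy" (the principal point, pixels), "R" (3x3) and "t" (3): a world point X has camera coordinates R X + t; the wrist camera has in their place "mount" (4x4, takes a point from camera to tool coordinates, whose origin is the TCP and whose axes are the tool frame's). Camera axes: x right, y down, z forward; pixel columns grow to the right and rows downward; lengths in m; the calibration is good to about 2 mm. A picture is of the moment at which its call begins: read the wrist's pose just before it. There is no depth.
- hand_in(): hands the job in, once; it reports no verdict.
The state is a dict: "time_s": time; "joint_pos": joint angles; "joint_velocities": joint speeds; "joint_efforts": joint torques, N m; "tcp_pos": TCP position; "tcp_rot": TCP orientation; "ft_force": force on the tool from outside, world axes, zero at the start; "ft_torque": the same for the moment, N m; "finger_gap": finger opening in m.
Only numpy, scipy, OpenCV 4.12 (cv2) and the standard library are available. Lean on these libraries where they do the work, as an engineer would, in place of code of your own. Each camera call takes 0.05 s, during which the arm holds its last target.

## Working session

There is one attempt and no reset: what is moved stays moved. The work goes in short steps, Python scripts to look and compute and a tool call to move; the robot and the scene stay as the last step left them, time stands still between calls to the robot, and variables do not carry over. Pictures are saved under pics/ and viewed, and the job is handed in when it is done.

Besides the shell and the picture viewer there is one more tool, called after "Request:" by a JSON object that holds its "fn" and its "kwargs", one argument or row to a line. servo_tool: Moves the arm, as the interface text tells. Its arguments: {"type":"object","properties":{"steps":{"type":"array","items":{"type":"array","items":{"type":"number"}}},"grip_force":{"type":"number"}},"required":["steps"]}

```bash
ls; mkdir -p pics
python3 - <<'E'
from workcell import *
import cv2
s=read_state()
for k,v in s.items(): print(k,v)
for n in ["scene","top"]:
    c=camera(n); cv2.imwrite(f"pics/{n}0.png",c["img"][:,:,::-1])
    print(n,{k:v for k,v in c.items() if k!="img"})
E
```

```text
pics
time_s 0.0
joint_pos [-1.42428711e+00  1.81565449e-01  1.60798097e+00  3.29267760e-06
  1.35379144e+00 -2.06308531e-01]
joint_velocities [-0.00022595  0.00067574  0.00021831 -0.00092687  0.00029015 -0.00071044]
joint_efforts [-8.92578555e-04 -4.33875310e+01 -3.41847503e+01  7.00656907e-02
  3.87560343e-02 -1.53969845e-04]
tcp_pos [ 0.19862185 -0.53904585  0.23780948]
tcp_rot [ 0.58043736 -0.5795375   0.40491476 -0.40407029]
ft_force [-0.03503134 -0.60636078  0.35070818]
ft_torque [ 0.04893313 -0.07617187  0.0170494 ]
finger_gap 0.08831293825385582
scene {'fovy': 51.50401297991541, 'cx': 260.6513959246271, 'cy': 190.61323051022774, 'R': array([[-0.03720347,  0.99920578,  0.01427288],
       [ 0.59536254,  0.03363386, -0.8027529 ],
       [-0.80259539, -0.02136766, -0.59614098]]), 't': array([-0.01437119, -0.27134115,  1.22838279])}
top {'fovy': 50.76095537180485, 'cx': 255.89492512032012, 'cy': 190.47677392773718, 'R': array([[ 0.00949961, -0.99968691, -0.02314838],
       [-0.99693246, -0.00766984, -0.07788989],
       [ 0.07768796,  0.02381729, -0.99669319]]), 't': array([0.01647999, 0.56801421, 0.70448655])}
```

View pics/top0.png

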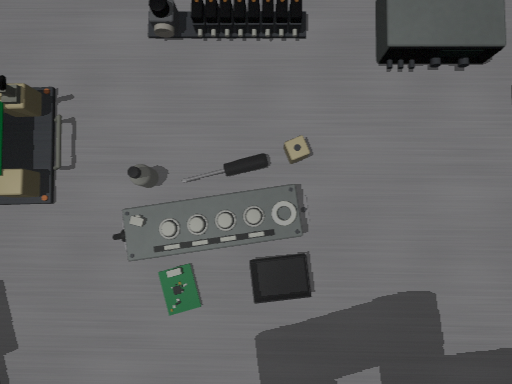

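View pics/scene0.png

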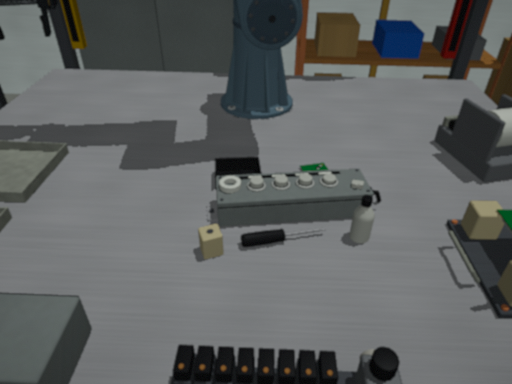

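```bash
cat > h.py <<'E'
from workcell import *
import cv2, numpy as np
def ray(c,uv,z):
    f=192/np.tan(np.radians(c["fovy"]/2))
    d=np.array([(uv[0]-c["cx"])/f,(uv[1]-c["cy"])/f,1.])
    C=-c["R"].T@c["t"]; w=c["R"].T@d
    return C+w*(z-C[2])/w[2]
def proj(c,X):
    f=192/np.tan(np.radians(c["fovy"]/2))
    p=c["R"]@np.array(X)+c["t"]; return np.array([c["cx"]+f*p[0]/p[2],c["cy"]+f*p[1]/p[2]])
E
python3 - <<'E'
from h import *
c=camera("top"); im=c["img"][:,:,::-1].copy()
crop=im[170:270,110:320]; cv2.imwrite("pics/topcrop.png",cv2.resize(crop,None,fx=3.8,fy=3.8,interpolation=cv2.INTER_CUBIC))
g=cv2.cvtColor(im,cv2.COLOR_BGR2GRAY)
m=(g>150).astype(np.uint8)
n,l,st,ce=cv2.connectedComponentsWithStats(m)
for i in range(1,n):
    if st[i,4]>15 and 110<ce[i,0]<320 and 170<ce[i,1]<270: print(st[i],ce[i])
c=camera("scene"); crop=c["img"][160:270,200:400,::-1]; cv2.imwrite("pics/scrop.png",cv2.resize(crop,None,fx=4,fy=4,interpolation=cv2.INTER_CUBIC))
E
```

```text
[273 201  23  24 217] [283.55299539 212.91705069]
[219 215  10  12  64] [222.65625  221.796875]
[131 217  12   9  74] [136.12162162 221.04054054]
[190 218  12  13 104] [195.45192308 224.82692308]
[162 222  12  13 114] [167.61403509 228.55263158]
[250 232  13   5  38] [256.05263158 233.81578947]
[221 236  14   5  42] [227.69047619 238.0952381 ]
[193 240  14   5  40] [199.75 242.15]
[165 244  14   5  39] [171.79487179 246.12820513]
```

View pics/topcrop.png

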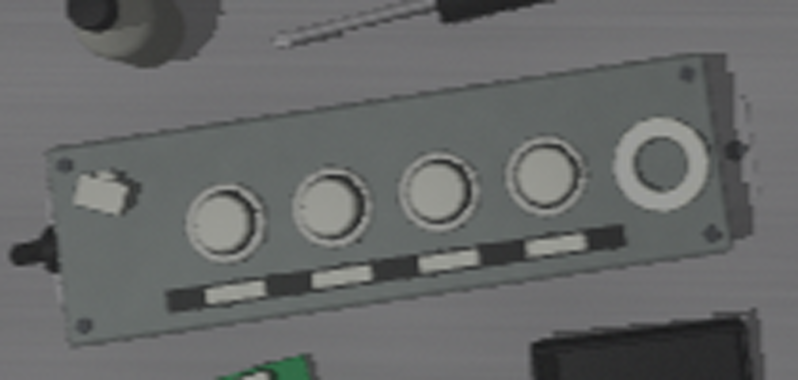

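View pics/scrop.png

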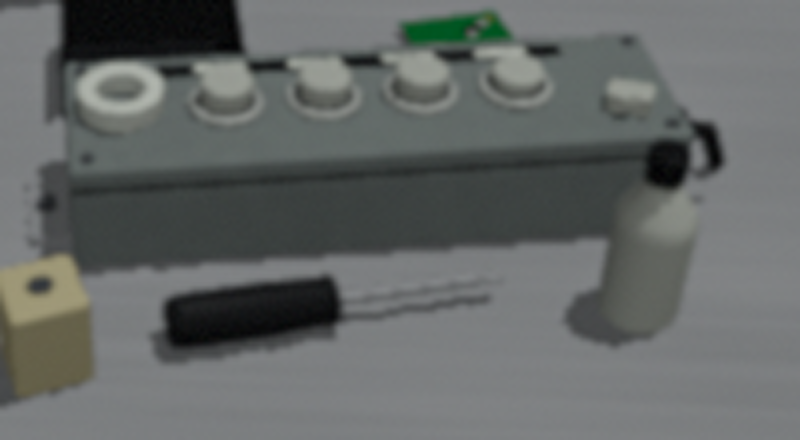

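Run:
```python
from h import *
c=camera("top")
P=[]
for x,y in [(226,223),(332,207.5),(439,191),(545.5,175.5)]:
    p=ray(c,(110+x/3.8-.37,170+y/3.8-.37),0.063); P.append(p); print(p)
P=np.array(P); m=P.mean(0); d=(P[0]-P[3]); print(np.linalg.norm(d[:2])/3,m,"yaw",np.arctan2(-d[0],d[1]))
k=[72,24,-24,-72]; yaw=np.arctan2(-d[0],d[1])
for q in k: print(q, m[:2]+q/1e3*np.array([-np.sin(yaw),np.cos(yaw)]))
s=c["R"]; st=read_state()
from scipy.spatial.transform import Rotation as R
q=st["tcp_rot"]; M=R.from_quat([q[1],q[2],q[3],q[0]]).as_matrix(); print(M, st["tcp_pos"],st["time_s"])
for x,y in [(103,193),(660,165)]: print("obj",ray(c,(110+x/3.8-.37,170+y/3.8-.37),0.07))
for x,y in [(137,172),(297,148),]: print("bottle/post", ray(c,(x,y),0.095),ray(c,(x,y),0.048))
```

```text
[0.49936885 0.16660273 0.063     ]
[0.50669815 0.11940004 0.063     ]
[0.51446288 0.07183543 0.063     ]
[0.52177038 0.02456209 0.063     ]
0.047932095669825016 [0.51057506 0.09560007 0.063     ] yaw 0.1564237152844523
72 [0.49935843 0.16672101]
24 [0.50683619 0.11930705]
-24 [0.51431394 0.07189309]
-72 [0.5217917  0.02447914]
[[ 3.45519390e-01 -8.95987336e-05  9.38411606e-01]
 [-9.38411258e-01  8.34007390e-04  3.45519341e-01]
 [-8.13600310e-04 -9.99999648e-01  2.04085265e-04]] [ 0.19865833 -0.53934162  0.23827368] 0.25
obj [0.51215444 0.21993395 0.07      ]
obj [ 0.52672389 -0.02587821  0.07      ]
bottle/post [0.59095446 0.21409472 0.095     ] [0.59669221 0.22924089 0.048     ]
bottle/post [ 0.63194944 -0.04654021  0.095     ] [ 0.64064335 -0.05018845  0.048     ]
```

Request:
{"fn": "servo_tool", "kwargs": {
  "steps": [
    [0,-0.035,0,0.033,0],
    [0,-0.035,0,0.033,0],
    [0,-0.035,0,0.033,0],
    [0,-0.035,0,0.033,0],
    [0,-0.035,0,0.033,0],
    [0,-0.035,0,0.033,0],
    [0,-0.035,0,0.033,0],
    [0,-0.035,0,0.033,0]
  ],
  "grip_force": 10
}}

```text
time_s: 1.25
tcp_pos: [0.35, -0.1842, 0.2389]
tcp_rot: [-0.58, 0.58, -0.404, 0.405]
ft_force: [-0.2, -0.6, 0.4]
finger_gap: 0.0103
```

Request:
{"fn": "servo_tool", "kwargs": {
  "steps": [
    [0,-0.035,0,0.033,0],
    [0,-0.035,0,0.033,0],
    [0,-0.035,0,0.033,0],
    [0,-0.035,0.02,0.033,0],
    [0,-0.035,0.02,0.033,0],
    [0,-0.035,0.02,0.033,0],
    [0,-0.035,0.02,0.032,0],
    [0,-0.033,0.02,0.032,0]
  ]
}}

```text
time_s: 2.25
tcp_pos: [0.4999, 0.1675, 0.1381]
tcp_rot: [0.58, -0.58, 0.404, -0.404]
ft_force: [0.0, -0.7, 0.8]
finger_gap: 0.0005
```

Request:
{"fn": "servo_tool", "kwargs": {
  "steps": [
    [0,0,0,0,0],
    [0,0,0,0,0]
  ]
}}

```text
time_s: 2.5
tcp_pos: [0.4992, 0.1655, 0.1386]
tcp_rot: [-0.58, 0.58, -0.404, 0.404]
ft_force: [-0.5, -0.5, -0.4]
finger_gap: 0.0005
```

Run:
```python
from h import *
print(read_state()["tcp_pos"])
c=camera("wrist"); cv2.imwrite("pics/w1.png",c["img"][:,:,::-1]); print({k:v for k,v in c.items() if k!="img"})
c=camera("top"); cv2.imwrite("pics/t1.png",cv2.resize(c["img"][150:280,100:320,::-1],None,fx=3.5,fy=3.5,interpolation=cv2.INTER_CUBIC))
```

```text
[0.49920733 0.16553732 0.13864581]
{'fovy': 69.82839917311765, 'cx': 257.00063294749515, 'cy': 190.32558117817965, 'mount': array([[ 9.99999793e-01,  6.01661442e-04, -2.27876985e-04,
        -1.00672797e-03],
       [ 4.03238773e-04, -3.10137827e-01,  9.50691520e-01,
        -1.44668078e-01],
       [ 5.01321158e-04, -9.50691415e-01, -3.10138005e-01,
         7.92652895e-02],
       [ 0.00000000e+00,  0.00000000e+00,  0.00000000e+00,
         1.00000000e+00]])}
```

View pics/w1.png

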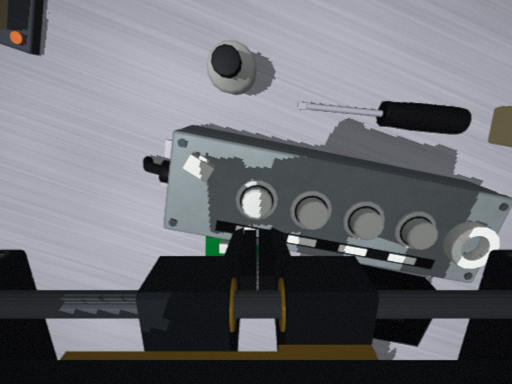

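View pics/t1.png

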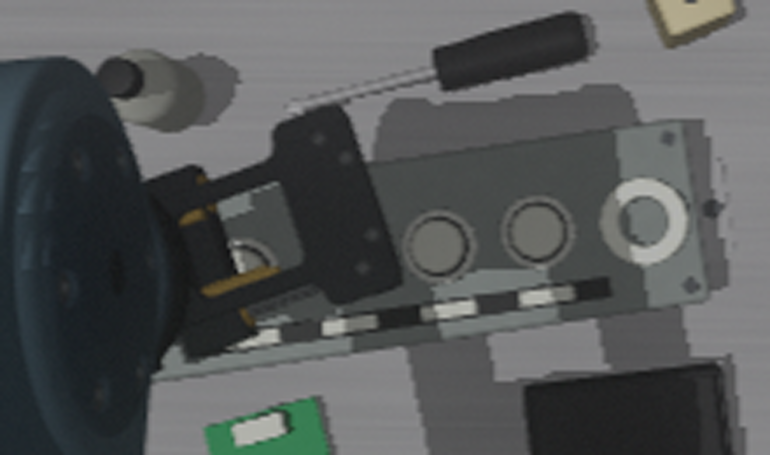

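Run:
```python
from h import *
from scipy.spatial.transform import Rotation as R
st=read_state(); q=st["tcp_rot"]; M=R.from_quat([q[1],q[2],q[3],q[0]]).as_matrix(); p=np.array(st["tcp_pos"])
c=camera("wrist"); T=c["mount"]; im=c["img"][:,:,::-1]
cv2.imwrite("pics/w2.png",cv2.resize(im[170:290,170:370*1],None,fx=4,fy=4,interpolation=cv2.INTER_CUBIC))
c2=dict(c); Rc=(M@T[:3,:3]); C=M@T[:3,3]+p; c2["R"]=Rc.T; c2["t"]=-Rc.T@C
for uv in [(257,201),(311,210.5),(365.5,221.5),(418,232)]: print(ray(c2,uv,0.063))
k=np.array([[0.49935843,0.16672101],[0.50683619,0.11930705],[0.51431394,0.07189309],[0.5217917,0.02447914]])
for a in k: print(proj(c2,[*a,.063]))
print(proj(c2,p))
print("delta tool", [(M.T@(np.array([*a,.09])-p)).round(4) for a in k])
```

```text
[0.49704433 0.16501834 0.063     ]
[0.5049576  0.11809545 0.063     ]
[0.51192018 0.06900702 0.063     ]
[0.51889079 0.02049625 0.063     ]
[256.06286151 197.96303473]
[310.58729524 208.15561464]
[363.79899342 218.10280786]
[415.74480009 227.8133477 ]
[258.73729578 242.05336998]
delta tool [array([-0.0018,  0.0494,  0.0003]), array([ 0.0452,  0.0494, -0.009 ]), array([ 0.0923,  0.0495, -0.0183]), array([ 0.1394,  0.0495, -0.0277])]
```

View pics/w2.png

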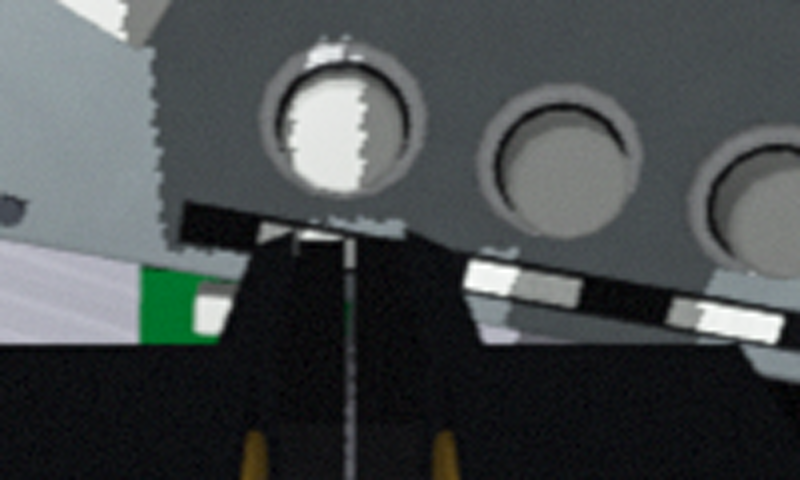

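Request:
{"fn": "servo_tool", "kwargs": {
  "steps": [
    [0,0,0.02,0,0],
    [0,0,0.02,0,0],
    [0,0,0.015,0,0],
    [0,0,0.004,0,0],
    [0,0,0,0,0],
    [0,0,0,0,0]
  ]
}}

```text
time_s: 3.4
tcp_pos: [0.5001, 0.1658, 0.0805]
tcp_rot: [0.58, -0.58, 0.404, -0.405]
ft_force: [-0.4, -0.7, 0.1]
finger_gap: 0.0003
```

Request:
{"fn": "servo_tool", "kwargs": {
  "steps": [
    [0,0,0.001,0,0],
    [0,0,0.001,0,0],
    [0,0,0.001,0,0],
    [0,0,0.001,0,0],
    [0,0,0,0,0]
  ]
}}

```text
time_s: 4.03
tcp_pos: [0.4994, 0.1658, 0.0756]
tcp_rot: [-0.58, 0.58, -0.405, 0.404]
ft_force: [-0.5, 0.9, -0.9]
finger_gap: 0.0004
```

Request:
{"fn": "servo_tool", "kwargs": {
  "steps": [
    [0,0,0.001,0,0],
    [0,0,0.0005,0,0],
    [0,0,0,0,0]
  ]
}}

```text
time_s: 4.4
tcp_pos: [0.4995, 0.1658, 0.0742]
tcp_rot: [-0.58, 0.58, -0.405, 0.404]
ft_force: [-0.0, -0.5, -0.2]
finger_gap: 0.0004
```

Run:
```python
from h import *
import time
for i in range(4):
    s=read_state(); print(s["tcp_pos"][2],s["ft_force"],s["time_s"])
```

```text
0.07416823828978455 [-0.02151436 -0.47834364 -0.21499168] 4.4
0.07416823828978455 [-0.02151436 -0.47834364 -0.21499168] 4.4
0.07416823828978455 [-0.02151436 -0.47834364 -0.21499168] 4.4
0.07416823828978455 [-0.02151436 -0.47834364 -0.21499168] 4.4
```

No contact at 74.2 mm, so key 1 is already lower than an up key. I'll continue in small steps.

Request:
{"fn": "servo_tool", "kwargs": {
  "steps": [
    [0,0,0.001,0,0],
    [0,0,0,0,0]
  ]
}}

```text
time_s: 4.65
tcp_pos: [0.4996, 0.1658, 0.0733]
tcp_rot: [0.58, -0.58, 0.404, -0.405]
ft_force: [0.1, -0.5, 1.7]
finger_gap: 0.0005
```

Request:
{"fn": "servo_tool", "kwargs": {
  "steps": [
    [0,0,0.001,0,0],
    [0,0,0,0,0]
  ]
}}

```text
time_s: 4.9
tcp_pos: [0.4996, 0.1658, 0.0725]
tcp_rot: [0.58, -0.58, 0.404, -0.405]
ft_force: [-1.1, -0.5, 5.0]
finger_gap: 0.0005
```

Request:
{"fn": "servo_tool", "kwargs": {
  "steps": [
    [0,0,-0.012,0,0],
    [0,0.0235,0,-0.0045,0],
    [0,0.0235,0,-0.0045,0],
    [0,0,0,0,0],
    [0,0,0.006,0,0],
    [0,0,0,0,0]
  ]
}}

```text
time_s: 5.65
tcp_pos: [0.5065, 0.1192, 0.0775]
tcp_rot: [-0.58, 0.58, -0.405, 0.404]
ft_force: [-1.0, 0.6, 0.9]
finger_gap: 0.0004
```

Request:
{"fn": "servo_tool", "kwargs": {
  "steps": [
    [0,0,0.001,0,0],
    [0,0,0.001,0,0],
    [0,0,0,0,0]
  ]
}}

```text
time_s: 6.02
tcp_pos: [0.5072, 0.119, 0.0763]
tcp_rot: [0.58, -0.58, 0.405, -0.404]
ft_force: [-1.5, 2.1, 1.9]
finger_gap: 0.0006
```

Request:
{"fn": "servo_tool", "kwargs": {
  "steps": [
    [0,0,0.001,0,0],
    [0,0,0,0,0]
  ]
}}

```text
time_s: 6.28
tcp_pos: [0.5074, 0.1188, 0.0753]
tcp_rot: [0.58, -0.58, 0.405, -0.405]
ft_force: [-2.4, 1.7, 3.5]
finger_gap: 0.0006
```

Request:
{"fn": "servo_tool", "kwargs": {
  "steps": [
    [0,0,0.001,0,0],
    [0,0,0,0,0]
  ]
}}

```text
time_s: 6.52
tcp_pos: [0.5074, 0.1187, 0.0743]
tcp_rot: [0.58, -0.58, 0.404, -0.405]
ft_force: [-0.9, 2.3, 4.3]
finger_gap: 0.0004
```

Request:
{"fn": "servo_tool", "kwargs": {
  "steps": [
    [0,0,-0.01,0,0],
    [0,0.0235,0,-0.0048,0],
    [0,0.0235,0,-0.0048,0],
    [0,0,0,0,0],
    [0,0,0.007,0,0],
    [0,0,0,0,0]
  ]
}}

```text
time_s: 7.28
tcp_pos: [0.514, 0.0717, 0.0766]
tcp_rot: [-0.58, 0.58, -0.405, 0.404]
ft_force: [-0.2, 0.2, -0.6]
finger_gap: 0.0003
```

Request:
{"fn": "servo_tool", "kwargs": {
  "steps": [
    [0,0,0.001,0,0],
    [0,0,0.001,0,0],
    [0,0,0,0,0]
  ]
}}

```text
time_s: 7.65
tcp_pos: [0.5143, 0.0716, 0.0752]
tcp_rot: [0.58, -0.58, 0.405, -0.404]
ft_force: [-1.2, 1.7, 3.2]
finger_gap: 0.0003
```

Request:
{"fn": "servo_tool", "kwargs": {
  "steps": [
    [0,0,0.001,0,0],
    [0,0,0,0,0]
  ]
}}

```text
time_s: 7.9
tcp_pos: [0.5146, 0.0714, 0.0743]
tcp_rot: [0.58, -0.58, 0.405, -0.404]
ft_force: [-1.8, 2.4, 3.7]
finger_gap: 0.0003
```

Key 3 gives like an up key. Next is key 4.

Request:
{"fn": "servo_tool", "kwargs": {
  "steps": [
    [0,0,-0.01,0,0],
    [0,0.0235,0,-0.0048,0],
    [0,0.0235,0,-0.0048,0],
    [0,0,0,0,0],
    [0,0,0.007,0,0],
    [0,0,0,0,0]
  ]
}}

```text
time_s: 8.65
tcp_pos: [0.5213, 0.0243, 0.0767]
tcp_rot: [-0.58, 0.58, -0.405, 0.404]
ft_force: [0.1, 0.6, -0.5]
finger_gap: -0.0
```

Request:
{"fn": "servo_tool", "kwargs": {
  "steps": [
    [0,0,0.001,0,0],
    [0,0,0.001,0,0],
    [0,0,0,0,0]
  ]
}}

```text
time_s: 9.02
tcp_pos: [0.5216, 0.0242, 0.0753]
tcp_rot: [0.58, -0.58, 0.405, -0.404]
ft_force: [-0.9, 2.5, 4.1]
finger_gap: 0.0003
```

Request:
{"fn": "servo_tool", "kwargs": {
  "steps": [
    [0,0,0.001,0,0],
    [0,0,0,0,0]
  ]
}}

```text
time_s: 9.28
tcp_pos: [0.5218, 0.0239, 0.0743]
tcp_rot: [0.58, -0.58, 0.404, -0.404]
ft_force: [-1.1, 2.9, 4.4]
finger_gap: 0.0002
```

Request:
{"fn": "servo_tool", "kwargs": {
  "steps": [
    [0,0,-0.015,0,0],
    [0,-0.035,0,0.007,0],
    [0,-0.035,0,0.007,0],
    [0,-0.035,0,0.007,0],
    [0,-0.036,0,0.0067,0],
    [0,0,0,0,0],
    [0,0,0.01,0,0],
    [0,0,0,0,0]
  ]
}}

```text
time_s: 10.28
tcp_pos: [0.4985, 0.1645, 0.0783]
tcp_rot: [-0.579, 0.58, -0.405, 0.404]
ft_force: [0.9, -1.0, 1.3]
finger_gap: 0.0005
```

Request:
{"fn": "servo_tool", "kwargs": {
  "steps": [
    [0,0,0.003,0,0],
    [0,0,0.003,0,0],
    [0,0,0,0,0]
  ]
}}

```text
time_s: 10.65
tcp_pos: [0.4993, 0.1652, 0.0732]
tcp_rot: [-0.58, 0.58, -0.404, 0.405]
ft_force: [-1.5, -1.4, 1.7]
finger_gap: 0.0005
```

Request:
{"fn": "servo_tool", "kwargs": {
  "steps": [
    [0,0,0.001,0,0],
    [0,0,0.001,0,0],
    [0,0,0.001,0,0],
    [0,0,0.001,0,0],
    [0,0,0,0,0]
  ]
}}

```text
time_s: 11.28
tcp_pos: [0.4993, 0.1653, 0.0698]
tcp_rot: [-0.58, 0.58, -0.404, 0.405]
ft_force: [-1.9, -2.5, 6.7]
finger_gap: 0.0005
```

Request:
{"fn": "servo_tool", "kwargs": {
  "steps": [
    [0,0,0.001,0,0],
    [0,0,0,0,0]
  ]
}}

```text
time_s: 11.52
tcp_pos: [0.4993, 0.1653, 0.0688]
tcp_rot: [-0.58, 0.58, -0.404, 0.405]
ft_force: [-1.3, -3.1, 7.3]
finger_gap: 0.0002
```

Request:
{"fn": "servo_tool", "kwargs": {
  "steps": [
    [0,0,0.001,0,0],
    [0,0,0.001,0,0],
    [0,0,0.0005,0,0],
    [0,0,0,0,0],
    [0,0,0,0,0],
    [0,0,0,0,0]
  ]
}}

```text
time_s: 12.28
tcp_pos: [0.4994, 0.1653, 0.0682]
tcp_rot: [-0.58, 0.58, -0.404, 0.405]
ft_force: [-10.2, -4.9, 24.4]
finger_gap: 0.0005
```

Home against the stop: 24 N at z = 68.2 mm. Releasing now.

Request:
{"fn": "servo_tool", "kwargs": {
  "steps": [
    [0,0,-0.003,0,0],
    [0,0,-0.005,0,0],
    [0,0,-0.01,0,0],
    [0,0,-0.03,0,0],
    [0,0,-0.04,0,0],
    [0,0,0,0,0]
  ]
}}

```text
time_s: 13.02
tcp_pos: [0.5013, 0.1662, 0.1572]
tcp_rot: [0.582, -0.578, 0.403, -0.406]
ft_force: [-0.3, -0.9, 0.4]
finger_gap: 0.0006
```

Run:
```python
from h import *
st=read_state(); print(st["tcp_pos"],st["ft_force"],st["time_s"])
c=camera("wrist"); cv2.imwrite("pics/w3.png",cv2.resize(c["img"][:,:,::-1],None,fx=1.5,fy=1.5,interpolation=cv2.INTER_CUBIC))
c=camera("scene"); cv2.imwrite("pics/s3.png",cv2.resize(c["img"][150:270,190:400,::-1],None,fx=3.8,fy=3.8,interpolation=cv2.INTER_CUBIC))
```

```text
[0.50128632 0.16622674 0.15719168] [-0.27252591 -0.86934775  0.37759493] 13.025
```

View pics/w3.png

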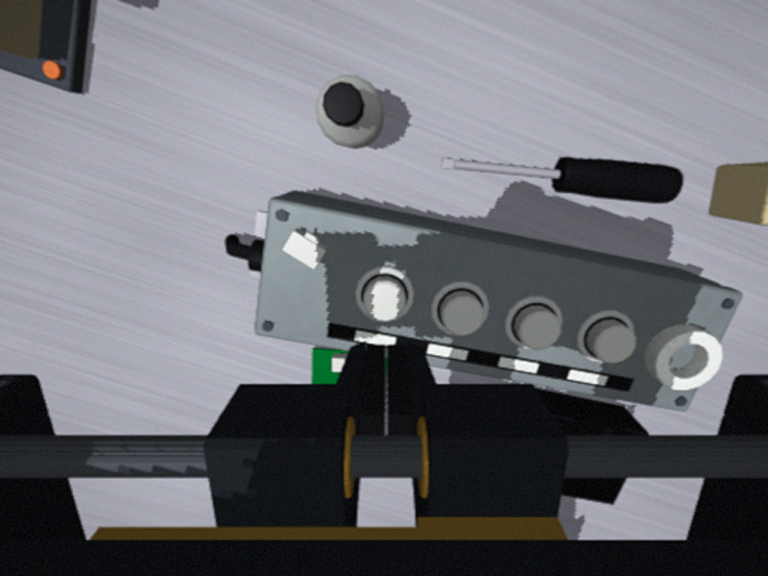

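View pics/s3.png

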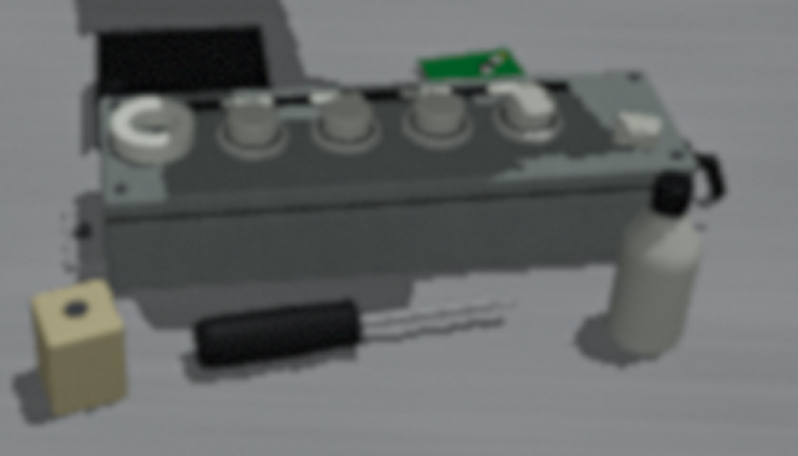

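Key 1's cap now looks raised. I'll move the arm clear so I can compare with the starting light.

Request:
{"fn": "servo_tool", "kwargs": {
  "steps": [
    [0,0.035,-0.01,-0.033,0],
    [0,0.035,-0.01,-0.033,0],
    [0,0.035,-0.01,-0.033,0],
    [0,0.035,-0.01,-0.033,0],
    [0,0.035,-0.01,-0.033,0],
    [0,0.035,-0.01,-0.033,0],
    [0,0.035,-0.01,-0.033,0],
    [0,0.035,-0.01,-0.033,0]
  ]
}}

```text
time_s: 14.12
tcp_pos: [0.3467, -0.1889, 0.2326]
tcp_rot: [0.58, -0.58, 0.405, -0.404]
ft_force: [0.3, -0.4, 0.5]
finger_gap: 0.0007
```

Request:
{"fn": "servo_tool", "kwargs": {
  "steps": [
    [0,0.035,0,-0.033,0],
    [0,0.035,0,-0.033,0],
    [0,0.035,0,-0.033,0],
    [0,0.035,0,-0.033,0],
    [0,0.035,0,-0.033,0],
    [0,0.035,0,-0.033,0],
    [0,0,0,0,0],
    [0,0,0,0,0]
  ]
}}

```text
time_s: 15.12
tcp_pos: [0.2347, -0.4526, 0.2321]
tcp_rot: [0.581, -0.579, 0.405, -0.404]
ft_force: [-0.6, -0.7, -0.2]
finger_gap: 0.0001
```

Run:
```python
from h import *
a=[]
for n,sl in [("scene",np.s_[160:200,205:385]),("top",np.s_[195:255,115:310])]:
    c=camera(n); cv2.imwrite(f"pics/{n}F.png",c["img"][:,:,::-1])
    o=cv2.imread(f"pics/{n}0.png")[sl]; f=c["img"][:,:,::-1][sl]
    d=np.clip(cv2.absdiff(o,f).astype(int)*3,0,255).astype(np.uint8)
    cv2.imwrite(f"pics/{n}cmp.png",cv2.resize(np.vstack([o,f,d]),None,fx=4 if n=="scene" else 3.2,fy=4 if n=="scene" else 3.2,interpolation=cv2.INTER_CUBIC))
```

```text
(no output)
```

View pics/scenecmp.png

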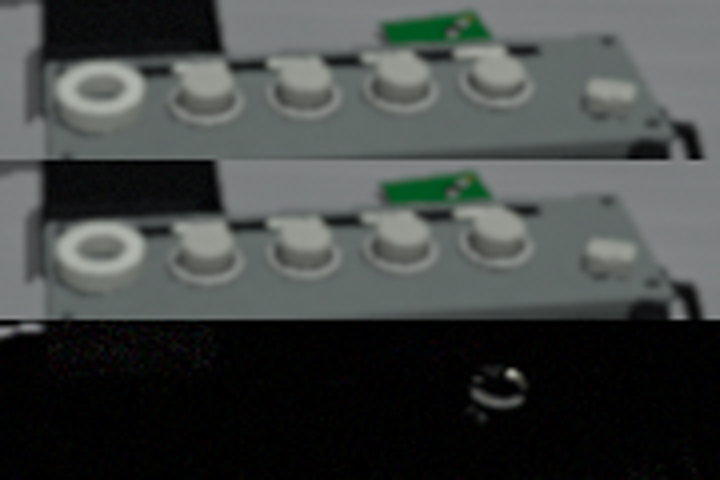

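View pics/topcmp.png

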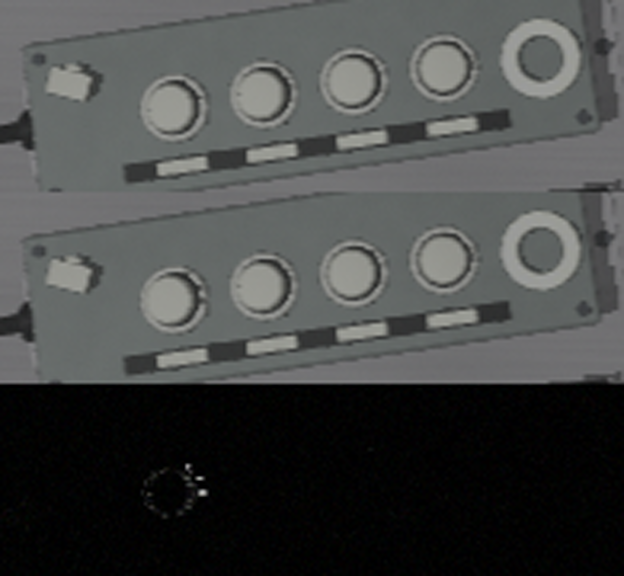

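The before/after difference pictures show change only at the leftmost key, whose cap is now raised. The other keys, the tape roll and the housing are unchanged.

```bash
python3 -c "
from workcell import *
print(hand_in())"
```

```text
the job is handed in; nothing more can be done
None
```

The latched key was the leftmost one. I pressed it home, it sprang back up, and I handed the job in at about 15 s of the 51 s allowed; no verdict was reported.

- **Taps, left to right:** Key 1 was first touched at about 73 mm and stood firm to about 5 N, so it was the latched one. Keys 2, 3 and 4 were touched at about 76 mm and gave softly at about 3 to 4.5 N. I pressed each of those in no more than about 2 mm.
- **Press:** Key 1 went home at z = 68.2 mm and was held there with 24 N on the stop, well above the 8 N it needed, then released.
- **Last checks:** The before and after pictures from both fixed cameras, cropped to the box, differ only at key 1. Its cap is now raised and looks the same height as the other three. The tape roll and connector housing did not move. I compared the things around the box only by eye in the later pictures, and saw no shift.
- **Disagreements:** The top and wrist cameras differed by 2 to 5 mm on the key centres, more towards the right-hand end of the row. I aimed between the two at first, and every tap still landed on its cap.

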